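# Level the sprung display stand

### The arm

A 6-joint arm with a two-finger parallel gripper is mounted at the origin on a cart in front of the work surface, level with it; the furniture and walls round the work are solid. World frame = base frame: x ahead of the robot, y to its left, z up, the work surface at z = 0. Lengths are in m, angles in degrees, forces in N, time in s.
With the tool pointing down it reaches from about 0.25 to 0.85 m from the base axis. Payload 12.5 kg.
Tool frame: the origin (TCP) lies at the very end of the fingers, on their centre line; the grasp point (between the pads) lies 19 mm behind it (ctrl.grip_depth is the z of the grasp point in the tool frame, in m); z points along the fingers, y is the line along which they close (so a half turn about z gives the same grasp; the last joint's range is limited). The gripper opens to 93 mm and grips with 3 to 60 N. Pads are 15 mm wide; open, the fingers measure 128 mm over their backs; the gripper's body (75 mm by 188 mm) begins 65 mm behind the grasp point.
Start: joints at [-80.363, 20.094, 94.641, -0, 65.266, -4.847], TCP at [0.138, -0.532, 0.219] pointing down, gripper open.
Joint ranges: [-157.81, 157.81], [-45, 120.19], [0.68, 151.7], [-89.99, 269.99], [4.06, 180], [-164.3, 164.3]. Speed limits (degrees/s): [127.2, 127.2, 159.86, 180, 180, 180].

### API

Orientations are given as [roll, pitch, yaw] about the fixed x, y, z axes, in that order (R = Rz(yaw) Ry(pitch) Rx(roll)).
In Python, from station import ctrl, camera, camera_info gives the robot as it stands. The module is installed in compiled form; this text tells all that it offers.
- The arm moves only by the shell command python3 -m pendant 'ROWS' [FORCE]. ROWS is JSON, a list of rows, each a list of 7 numbers: the closure in counts, from 0 (fully open) to 255 (shut), then the shift along the tool's x, y, z in units of 30 mm (1.0 is 30 mm), then the turn, a rotation vector about the tool's x, y, z in units of 5 degrees (1.0 is 5 degrees). In form: [[claw, x, y, z, wx, wy, wz], ...]. A call has 1 to 12 rows; each row shifts and turns the commanded pose from where the row before left it, along the tool's axes as they then stand; what a row does not reach is not made up. A row lasts 1/12 s, in which the tool goes at most 41.7 mm and 7.16 degrees, less where a joint would pass 70% of its speed; a pose out of reach is approached as far as the arm can. A call is refused whole if a number of a shift passes 1 or a number of a turn 1, either way. A call with a gripper value outside its range is refused whole. The fingers move at their own pace and stop on an object; FORCE is the grip in N (left out, the last holds). Time passes only in rows, so rows that do not move let the fingers close. It gives the time, the measured TCP pose, the force, the opening and the grip force at its end, in the units of the state.
- ctrl.get_obs(): the state, without advancing time (a new reading comes with each control period).
- camera(name): name is "scene" or "side" or "wrist"; returns the picture (384x512x3 uint8, red, green, blue); there is no depth.
- camera_info(name): a dict with "fov_y" (degrees; the focal length in pixels is half the picture's height over the tangent of half this angle, whatever the lens; pixels are square), "cx", "cy" (the principal point, pixels), "world_from_camera" (4x4, takes a point from camera to world coordinates); the wrist camera has in their place "tool_from_camera" (4x4, takes a point from camera to tool coordinates, whose origin is the TCP and whose axes are the flange's). Camera axes: x right, y down, z forward; pixel columns grow to the right and rows downward; lengths in m; the calibration is good to about 2 mm. A picture is of the moment at which its call begins: read the wrist's pose just before it. camera_info takes no time and is no camera call.
- ctrl.close_job(): hands the job in; it is judged then, once.
The state is a dict: "clock": time; "qpos": joint angles; "joint_vel": joint speeds; "joint_efforts": joint torques, N m; "tool_pos": TCP position; "eef_rot": TCP orientation; "contact_force": force on the tool from outside, world axes, zero at the start; "moment": the same for the moment, N m; "grip_width": finger opening in m; "grip_force": force on a finger pad.
Only numpy, scipy, OpenCV 4.12 (cv2) and the standard library are available. Lean on these libraries where they do the work, as an engineer would, in place of code of your own. Each camera call takes 0.05 s, during which the arm holds its last target. There are 200 camera calls.

### The job

True up the display stand for the viewing stone: lay the yellow spirit level lengthwise in the marked outline on the stand's sprung wooden top and let go of it, then turn the red winged levelling foot until the bubble stands between its two lines while the level is pressed down so that the sprung top is fully down on its stop (the top stands proud when it is not pressed, so a reading taken then is false). Finish holding: keep pressing the level down with the fingers, top fully down and bubble centred, without touching the stand itself, and leave the pale stone, the agate and the jar where they are.

Things in the scene. Friction and masses are not known exactly. Their poses are not given: they have to be found in the camera images.
- stand: display stand, fixed; dark steel base 110 x 340 mm. Origin on the table; y runs along it from the hinge (130 mm to -y, 46 mm up) to the red levelling foot (165 mm to +y). An aluminium frame rocks on the hinge; on it rides the sprung wooden top, 110 (x) x 240 x 14 mm, y = -130 to +110 mm, upper face 68 mm up when level and pressed
- top_mark (a point): middle of the thin dark outline (34 x 175 mm, long side along the stand) on the upper face of the wooden top: the place for the spirit level, 110 mm from the hinge. z is the normal of the top, y points along it to the foot
- stand_top (a joint): how far the sprung top stands up off its stop, rad: 0 = pressed fully down, 0.03 = unpressed (0.03 rad more tilt, foot end higher, 7 mm at the plate's end). About 5 N down on the level's end nearer the foot seats it, 7 N at the level's middle. Tilt of the top = tilt of the frame + this value
- foot_grip (a point): on the axis of the red winged levelling foot: wings 44 mm (point's x) x 12 mm (y) x 28 mm tall, top 10 mm above this point, underside 18 mm below; then a brass collar 22 mm across; the frame lies 36 mm below. Axis near vertical, point 88 mm up when level
- foot: the same foot, origin on its axis at the frame's mid height. Clockwise from above raises the foot end: 0.03 rad tilt per rad of turn (wings rise 9 mm per rad). Stiff (0.18 N m), stays where left, does not turn when the level is pressed. Starts 0.7 to 1.6 rad short of level (top pressed), with 2 rad more room beyond
- level: yellow spirit level, 170 (x) x 26 (y) x 34 mm, 0.25 kg, lying right side up on the table. Origin at the centre of its underside, x along it. Green vial with two black rings mid-top; at each end a black pad on top, centred 60 mm from the middle, 34 mm up, where it can be pressed. Grasp across its 26 mm. May be laid either way round
- bubble (a joint): place of the pale bubble (16 mm long) along the level's own x, m: 0 = centred between the black rings, positive = towards the level's +x. It runs to the higher end, 2.5 mm per 0.01 rad of tilt, at most 22 mm, and settles in about a second
- pale_stone: bystander: pale viewing stone on a dark wooden stand, 52 x 68 x 92 mm, origin under its centre; it will go on the stand later
- agate: bystander: banded orange agate, 40 x 52 x 28 mm, origin under its centre
- jar: bystander: clear jar of stone chips with a black cap, 47 x 47 x 63 mm, origin under its centre

How it is judged (in metres and radians):
On the way:
1. the spirit level lies lengthwise in the outline on the top, let go (contact force between level and stand above 0.8 N and contact force between the fingers and level below 0.1 N and angle between the x axis of level and the y axis of top_mark, either way round below 0.15 rad and angle between the z axis of level and the z axis of top_mark, either way round below 0.03 rad and x of level in the frame of top_mark between -0.03 and 0.03 m and y of level in the frame of top_mark between -0.02 and 0.02 m), for 0.2 s.
At the end, for the whole second after the job is handed in: Fingers press the level (over 1.5 N), it bears on the stand with over 3 N, the top is down (under 0.005 rad); bubble within 2.5 mm of centre, top within 0.0125 rad of level; level flat, lengthwise within 0.15 rad, 20 mm along and 30 mm across of the mark; robot not touching the stand (value of joint stand_top below 0.005 rad and value of joint bubble between -0.0025 and 0.0025 m and angle between top_mark's own z axis and vertical below 0.0125 rad and contact force between the fingers and level above 1.5 N and contact force between level and stand above 3 N and contact force between each of the fingers, the arm and stand below 0.3 N and angle between the x axis of level and the y axis of top_mark, either way round below 0.15 rad and angle between the z axis of level and the z axis of top_mark, either way round below 0.03 rad and x of level in the frame of top_mark between -0.03 and 0.03 m and y of level in the frame of top_mark between -0.02 and 0.02 m); the arm keeps its last pose, push and grip.
It fails at once if the pale stone is shifted more than 30 mm (distance of pale_stone from where it was at the start of the episode above 0.03 m).
It fails at once if the agate is shifted more than 30 mm (distance of agate from where it was at the start of the episode above 0.03 m).
It fails at once if the jar is shifted more than 30 mm (distance of jar from where it was at the start of the episode above 0.03 m).
It also fails if it takes over 72 s, if anything falls off the work surface, if the arm or the gripper's body presses on something with over 40 N, if the wrist force passes 120 N, or if a joint passes its speed limit or range.

## Working session

There is one attempt and no reset: what is moved stays moved. The work goes in short steps, Python scripts to look and compute and a shell command to move; the robot and the scene stay as the last step left them, time stands still between calls to the robot, and variables do not carry over. Pictures are saved under pics/ and viewed, at most 10 in all, crops included, and the job is handed in when it is done.

```bash
mkdir -p pics; cat > h.py <<'E'
import numpy as np, cv2
from scipy.spatial.transform import Rotation as R
from station import ctrl, camera, camera_info
def tool():
    o=ctrl.get_obs(); T=np.eye(4); T[:3,3]=o["tool_pos"]; T[:3,:3]=R.from_euler('xyz',o["eef_rot"],degrees=True).as_matrix(); return T
def cam(n):
    T=tool(); im=camera(n); i=camera_info(n)
    f=im.shape[0]/2/np.tan(np.radians(i["fov_y"])/2)
    W=T@np.array(i["tool_from_camera"]) if n=="wrist" else np.array(i["world_from_camera"])
    return im,(f,i["cx"],i["cy"],W)
def ray(c,u,v):
    f,cx,cy,W=c; d=W[:3,:3]@np.array([(u-cx)/f,(v-cy)/f,1]); return W[:3,3],d
def onz(c,u,v,z):
    o,d=ray(c,u,v); return o+d*(z-o[2])/d[2]
def proj(c,p):
    f,cx,cy,W=c; q=W[:3,:3].T@(np.array(p)-W[:3,3]); return np.array([f*q[0]/q[2]+cx,f*q[1]/q[2]+cy])
def save(n,im): cv2.imwrite(f"pics/{n}.png",im[:,:,::-1])
E
python3 - <<'E'
from h import *
print(ctrl.get_obs())
ims=[]
for n in("scene","side","wrist"):
    im,c=cam(n); np.save(n,im); ims.append(im); print(n,c)
save("a",cv2.resize(ims[0],(800,600)));save("b",cv2.resize(ims[1],(800,600)))
E
```

```text
{'clock': 0.0, 'qpos': array([-8.03620369e+01,  2.01219729e+01,  9.46762857e+01,  2.20760924e-03,
        6.52661823e+01, -4.84763142e+00]), 'joint_vel': array([ 0.06072136, -0.15068507,  0.01049623, -0.02403212,  0.00561332,
        0.08492773]), 'joint_efforts': array([ 2.78406224e-03, -4.97319746e+01, -2.85249513e+01,  7.00505823e-02,
        2.57709331e-02, -1.09847338e-04]), 'tool_pos': array([ 0.13754838, -0.53217147,  0.21812844]), 'eef_rot': array([-1.79935959e+02, -7.44253410e-03,  1.44846656e+01]), 'contact_force': array([ 0.56657148, -0.07203397, -0.49122752]), 'moment': array([0.00079697, 0.02158415, 0.02307052]), 'grip_force': 0.0, 'grip_width': 0.09308994723171886}
scene (np.float64(467.84496463316674), 251.81271193820297, 194.38340917663348, array([[ 0.77398661, -0.34723907,  0.52949954, -0.22531677],
       [-0.63292941, -0.44879373,  0.63086017, -0.96947178],
       [ 0.01857677, -0.82341315, -0.56713815,  0.91233958],
       [ 0.        ,  0.        ,  0.        ,  1.        ]]))
side (np.float64(375.1264298940205), 254.52884881715755, 189.21430979868296, array([[-0.94032091, -0.19771324,  0.27695857,  0.17425859],
       [-0.33979389,  0.50165946, -0.79553623,  1.00002499],
       [ 0.01834916, -0.84216819, -0.53890264,  0.76478661],
       [ 0.        ,  0.        ,  0.        ,  1.        ]]))
wrist (np.float64(265.3828523348798), 254.02711181083757, 191.93848883083461, array([[ 0.25034741, -0.92246426, -0.2939147 ,  0.2188155 ],
       [-0.96815465, -0.23905155, -0.07437021, -0.51147893],
       [-0.0016569 ,  0.30317328, -0.952934  ,  0.38468598],
       [ 0.        ,  0.        ,  0.        ,  1.        ]]))
```

View pics/a.png

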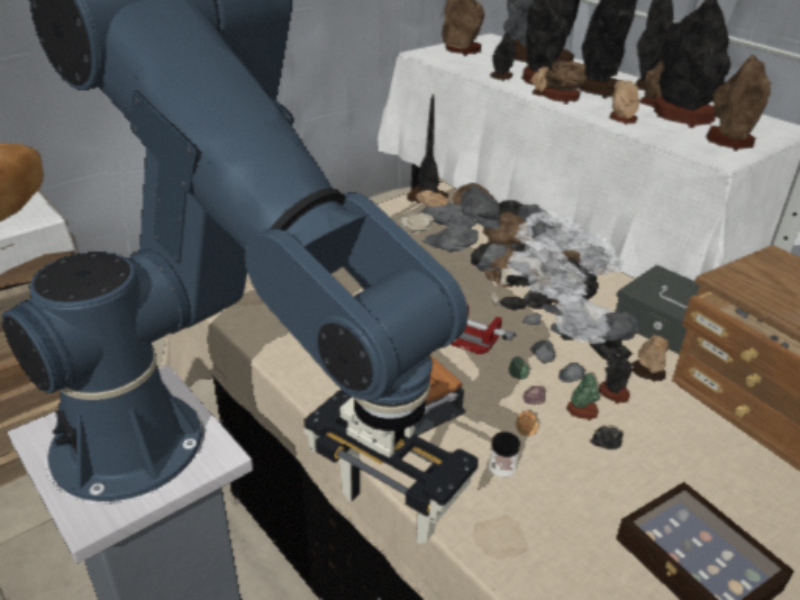

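View pics/b.png

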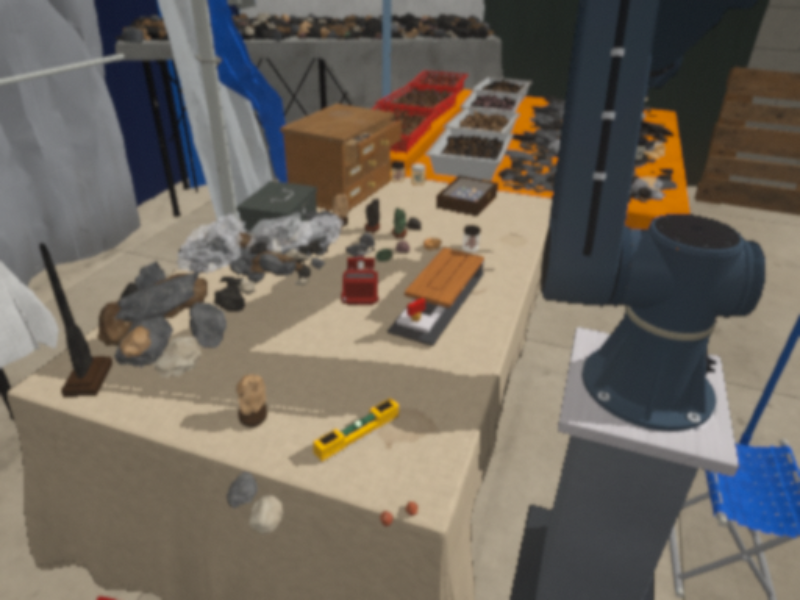

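The scene view has the arm hiding the stand. The side view (800x600) shows the level at about (357,430), the stand's top at (447,277), the red foot at (417,307), the jar at (472,237), the agate at (430,243) and the pale stone at (252,400).

```bash
python3 - <<'E'
from h import *
im,c=cam("side"); hsv=cv2.cvtColor(im,cv2.COLOR_RGB2HSV)
def big(m,box):
    k=np.zeros_like(m); x0,y0,x1,y1=box; k[y0:y1,x0:x1]=m[y0:y1,x0:x1]
    cs=cv2.findContours(k,cv2.RETR_EXTERNAL,cv2.CHAIN_APPROX_NONE)[0]; return max(cs,key=cv2.contourArea)
def rep(n,k,z):
    P=np.array([onz(c,u,v,z)[:2] for u,v in k.reshape(-1,2)]).astype(np.float32)
    r=cv2.minAreaRect(P); print(n,cv2.contourArea(k),np.round(r[0],4),np.round(r[1],4),r[2],np.round(cv2.boxPoints(r),3).tolist())
k=big(cv2.inRange(hsv,(20,120,60),(34,255,255)),(190,240,270,300));rep("level",k,.025)
k=big(cv2.inRange(hsv,(5,110,70),(19,255,255)),(250,155,315,200));rep("top",k,.066)
k=big(cv2.inRange(hsv,(0,150,90),(4,255,255))|cv2.inRange(hsv,(175,150,90),(180,255,255)),(250,180,285,210));rep("foot",k,.083)
for n,u,v in(("pale",252,415),("jar",472,247),("agate",430,245)): print(n,onz(c,u*.64,v*.64,0.01))
save("c",np.hstack([cv2.resize(im[150:225,240:320],(400,375),interpolation=3),cv2.resize(im[245:305,190:270],(400,375),interpolation=3)]))
save("w",camera("wrist"))
E
```

```text
level 565.5 [0.4753 0.3288] [0.1849 0.0486] 60.3853759765625 [[0.40799999237060547, 0.25999999046325684], [0.45100000500679016, 0.23600000143051147], [0.5419999957084656, 0.3970000147819519], [0.5, 0.42100000381469727]]
top 1043.0 [ 0.4605 -0.1594] [0.257  0.1172] 83.7147216796875 [[0.3880000114440918, -0.2809999883174896], [0.5049999952316284, -0.2930000126361847], [0.5329999923706055, -0.03799999877810478], [0.41600000858306885, -0.02500000037252903]]
foot 59.5 [0.4764 0.0152] [0.0499 0.038 ] 47.74347686767578 [[0.44600000977516174, 0.009999999776482582], [0.4740000069141388, -0.01600000075995922], [0.5070000290870667, 0.020999999716877937], [0.4790000021457672, 0.04600000008940697]]
pale [0.67091399 0.35717867 0.01      ]
jar [ 0.45595791 -0.42364398  0.01      ]
agate [ 0.5673386  -0.39168136  0.01      ]
```

View pics/c.png

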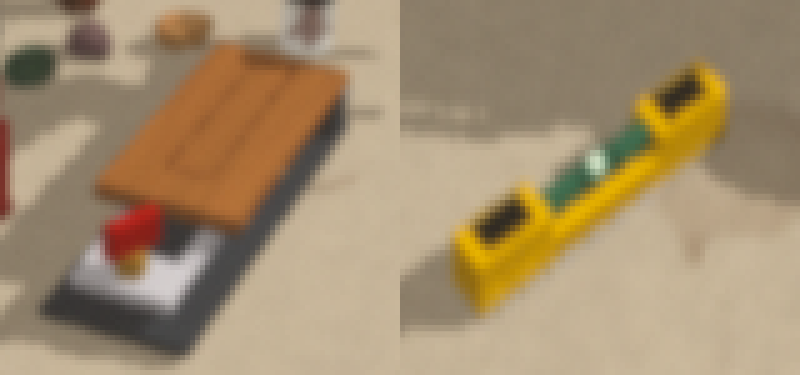

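```bash
python3 -m pendant '[[0,0.95,-0.95,0,0,0,0],[0,0.95,-0.95,0,0,0,0],[0,0.95,-0.95,0,0,0,0],[0,0.95,-0.95,0,0,0,0],[0,0.95,-0.95,0,0,0,0],[0,0.95,-0.95,0,0,0,0],[0,0.95,-0.95,0,0,0,0],[0,0.95,-0.95,0,0,0,0],[0,0.95,-0.95,0,0,0,0],[0,0.95,-0.95,0,0,0,0],[0,0.95,-0.95,0,0,0,0],[0,0.95,-0.95,0,0,0,0]]'
python3 - <<'E'
from h import *
im,c=cam("wrist"); np.save("w1",im); import pickle; pickle.dump(c,open("w1.pkl","wb")); save("w1",im)
hsv=cv2.cvtColor(im,cv2.COLOR_RGB2HSV)
for n,m,z in(("top",cv2.inRange(hsv,(5,110,70),(19,255,255)),.068),("foot",cv2.inRange(hsv,(0,150,70),(4,255,255))|cv2.inRange(hsv,(175,150,70),(180,255,255)),.09)):
  for k in cv2.findContours(m,cv2.RETR_EXTERNAL,cv2.CHAIN_APPROX_NONE)[0]:
    if cv2.contourArea(k)<150: continue
    P=np.array([onz(c,u,v,z)[:2] for u,v in k.reshape(-1,2)]).astype(np.float32); r=cv2.minAreaRect(P)
    print(n,cv2.boundingRect(k),np.round(r[0],4),np.round(r[1],4),r[2])
E
```

```text
clock: 1.25
tool_pos: [0.3837, -0.1139, 0.2189]
eef_rot: [180.0, -0.0, 14.5]
contact_force: [1.0, -0.7, -0.2]
grip_width: 0.0927
grip_force: 0.0
top (480, 72, 32, 41) [ 0.5485 -0.3562] [0.0387 0.0367] 68.51161193847656
top (206, 41, 222, 160) [ 0.4612 -0.1684] [0.2379 0.1081] 84.35792541503906
foot (146, 50, 40, 39) [0.4767 0.0034] [0.0461 0.0112] 56.94561767578125
```

View pics/w1.png

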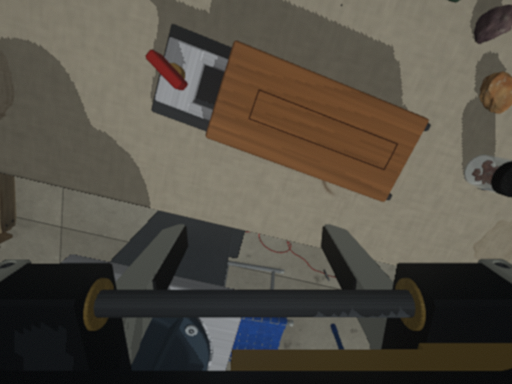

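The wrist view shows the stand well: wooden top (206–428, 41–201), outline inside, red wings from (150,52) to (183,87), jar and agate on the right. Next, I go over the level.

```bash
python3 -m pendant '[[0,0.5,-1,0,0,0,0],[0,0.5,-1,0,0,0,0],[0,0.5,-1,0,0,0,0],[0,0.5,-1,0,0,0,0],[0,0.5,-1,0,0,0,0],[0,0.5,-1,0,0,0,0],[0,0.5,-1,0,0,0,0],[0,0.5,-1,0,0,0,0],[0,0.5,-1,0,0,0,0],[0,0.5,-1,0,0,0,0],[0,0.5,-1,0,0,0,0],[0,0.5,-1,0,0,0,0]]' && python3 -m pendant '[[0,0.3,-0.75,0,0,0,0],[0,0.3,-0.75,0,0,0,0],[0,0,0,0,0,0,-1],[0,0,0,0,0,0,-1],[0,0,0,0,0,0,-1],[0,0,0,0,0,0,-1],[0,0,0,0,0,0,-1],[0,0,0,0,0,0,-1],[0,0,0,0,0,0,-1],[0,0,0,0,0,0,-1],[0,0,0,0,0,0,-1],[0,0,0,0,0,0,0]]'
cat > lev.py <<'E'
from h import *
import sys
zt=float(sys.argv[1])
im,c=cam("wrist"); save(sys.argv[2],im)
hsv=cv2.cvtColor(im,cv2.COLOR_RGB2HSV)
m=cv2.inRange(hsv,(20,120,60),(34,255,255))
m=cv2.morphologyEx(m,cv2.MORPH_CLOSE,np.ones((15,15)))
k=max(cv2.findContours(m,cv2.RETR_EXTERNAL,cv2.CHAIN_APPROX_NONE)[0],key=cv2.contourArea)
P=np.array([onz(c,u,v,zt)[:2] for u,v in k.reshape(-1,2)]).astype(np.float32); r=cv2.minAreaRect(P)
print(cv2.boundingRect(k),np.round(r[0],4),np.round(r[1],4),r[2])
T=tool(); print("tool-frame offset (units)",np.round(T[:3,:3].T@(np.array([*r[0],0])-T[:3,3])/.03,2),"TCP",T[:3,3])
E
python3 lev.py 0.034 w2
```

```text
clock: 2.3
tool_pos: [0.4674, 0.2795, 0.2185]
eef_rot: [180.0, 0.0, 14.5]
contact_force: [0.2, -1.8, -0.4]
grip_width: 0.0927
grip_force: 0.0
clock: 3.3
tool_pos: [0.4736, 0.3257, 0.2185]
eef_rot: [-180.0, 0.0, 59.7]
contact_force: [-0.5, -0.2, 0.5]
grip_width: 0.0929
grip_force: 0.0
(247, 106, 21, 123) [0.4779 0.3254] [0.1685 0.026 ] 60.34072494506836
tool-frame offset (units) [0.07 0.13 7.28] TCP [0.47360536 0.3257163  0.21853875]
```

View pics/w2.png

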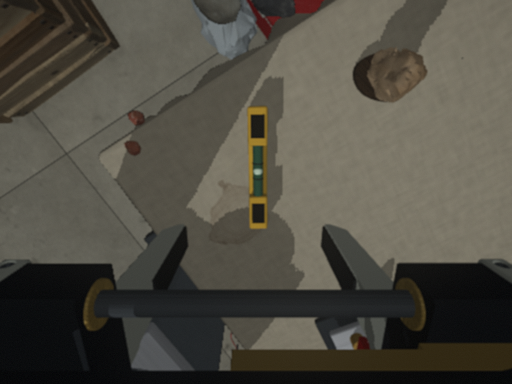

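The level lies upright in the image, from (247,106) to (268,229), centred almost under the tool. The pale stone at (395,75) is well clear. Next I descend and grasp.

```bash
python3 -m pendant '[[0,0.07,0.13,0.9,0,0,-0.12],[0,0,0,0.9,0,0,0],[0,0,0,0.9,0,0,0],[0,0,0,0.9,0,0,0],[0,0,0,0.9,0,0,0],[0,0,0,0.9,0,0,0],[0,0,0,0.9,0,0,0],[0,0,0,0.4,0,0,0],[0,0,0,0.25,0,0,0],[0,0,0,0,0,0,0],[255,0,0,0,0,0,0],[255,0,0,0,0,0,0]]' 30 && python3 -m pendant '[[255,0,0,0,0,0,0],[255,0,0,0,0,0,0],[255,0,0,0,0,0,0],[255,0,0,0,0,0,0],[255,0,0,0,0,0,0],[255,0,0,0,0,0,0]]'
```

```text
clock: 4.35
tool_pos: [0.4788, 0.3261, 0.0116]
eef_rot: [179.9, -0.1, 60.1]
contact_force: [0.3, -0.0, 0.1]
grip_width: 0.0842
grip_force: 0.0
clock: 4.85
tool_pos: [0.478, 0.3257, 0.0102]
eef_rot: [180.0, -0.0, 60.1]
contact_force: [-0.1, -0.3, 0.8]
grip_width: 0.0442
grip_force: 0.0
```

```bash
python3 -m pendant '[[255,0,0,0,0,0,0],[255,0,0,0,0,0,0],[255,0,0,0,0,0,0],[255,0,0,0,0,0,0],[255,0,0,0,0,0,0],[255,0,0,-0.3,0,0,0],[255,0,0,-0.9,0,0,0],[255,0,0,-0.9,0,0,0],[255,0,0,-0.9,0,0,0],[255,0,0,-0.9,0,0,0],[255,0,0,-0.9,0,0,0],[255,0,0,-0.9,0,0,0]]' && python3 - <<'E'
from h import *
T=tool(); t=np.array([.4602,-.1784,0]); 
Tr=R.from_euler('xyz',[180,0,84.4],degrees=True).as_matrix()
print(np.round(T[:3,:3].T@(t-T[:3,3])/.03,2), np.round(Tr.T@(t-T[:3,3])/.03,2))
E
```

```text
clock: 5.85
tool_pos: [0.4775, 0.3254, 0.1829]
eef_rot: [-180.0, 0.0, 60.1]
contact_force: [0.8, 0.9, -2.5]
grip_width: 0.0261
grip_force: 30.0
[-14.84   7.88   6.1 ] [-16.77   1.06   6.1 ]
```

```bash
python3 -m pendant '[[255,0,0,0,0,0,-0.97],[255,0,0,0,0,0,-0.97],[255,0,0,0,0,0,-0.97],[255,0,0,0,0,0,-0.97],[255,0,0,0,0,0,-0.97],[255,-0.9,0.06,0,0,0,0],[255,-1,0.06,0,0,0,0],[255,-1,0.06,0,0,0,0],[255,-1,0.06,0,0,0,0],[255,-1,0.06,0,0,0,0],[255,-1,0.06,0,0,0,0],[255,-1,0.06,0,0,0,0]]' && python3 -m pendant '[[255,-1,0.06,0,0,0,0],[255,-1,0.06,0,0,0,0],[255,-1,0.06,0,0,0,0],[255,-1,0.06,0,0,0,0],[255,-1,0.06,0,0,0,0],[255,-1,0.06,0,0,0,0],[255,-1,0.06,0,0,0,0],[255,-1,0.06,0,0,0,0],[255,-1,0.06,0,0,0,0],[255,-0.7,0.06,0,0,0,0],[255,0,0,0,0,0,0],[255,0,0,0,0,0,0]]' && python3 - <<'E'
from h import *
im,c=cam("wrist"); save("w3",im)
hsv=cv2.cvtColor(im,cv2.COLOR_RGB2HSV)
m=cv2.inRange(hsv,(5,110,60),(18,255,255)); 
T=tool(); o,d=T[:3,3],None
t=np.array([.4602,-.1784,0]); print(np.round(T[:3,:3].T@(t-T[:3,3])/.03,2),T[:3,3],ctrl.get_obs()["eef_rot"])
E
```

```text
clock: 6.85
tool_pos: [0.4695, 0.117, 0.1815]
eef_rot: [-180.0, -0.0, 84.3]
contact_force: [1.3, 0.4, -2.6]
grip_width: 0.0257
grip_force: 30.0
clock: 7.85
tool_pos: [0.4589, -0.1735, 0.1813]
eef_rot: [-180.0, -0.0, 84.2]
contact_force: [-0.8, -0.2, -2.2]
grip_width: 0.0254
grip_force: 30.0
[-0.19  0.06  6.04] [ 0.45898087 -0.17273943  0.18128945] [-1.79982180e+02 -2.06137135e-02  8.42878339e+01]
```

View pics/w3.png

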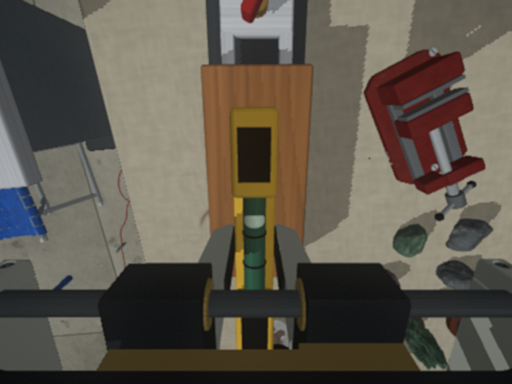

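The wrist view shows the level in the fingers (end block at (254,152)), parallel to the top, with the top's edges at columns 202–313. It is about 6 mm off along. I correct this and lower.

```bash
python3 -m pendant '[[255,-0.19,0.05,0.4,0,0,0],[255,0,0,0.5,0,0,0],[255,0,0,0.5,0,0,0],[255,0,0,0.5,0,0,0],[255,0,0,0.5,0,0,0],[255,0,0,0.4,0,0,0],[255,0,0,0.3,0,0,0],[255,0,0,0.2,0,0,0],[255,0,0,0,0,0,0],[255,0,0,0,0,0,0]]' && python3 -m pendant '[[255,0,0,0.05,0,0,0],[255,0,0,0.05,0,0,0],[255,0,0,0,0,0,0],[255,0,0,0,0,0,0]]'
```

```text
clock: 8.73
tool_pos: [0.4604, -0.1785, 0.0824]
eef_rot: [180.0, -0.0, 84.4]
contact_force: [-0.2, 0.7, -2.6]
grip_width: 0.0259
grip_force: 30.0
clock: 9.07
tool_pos: [0.4603, -0.1788, 0.0793]
eef_rot: [180.0, 0.0, 84.3]
contact_force: [-0.2, 0.6, -1.8]
grip_width: 0.0258
grip_force: 30.0
```

```bash
python3 -m pendant '[[255,0,0,0.04,0,0,0],[255,0,0,0,0,0,0],[255,0,0,0,0,0,0],[120,0,0,0,0,0,0],[120,0,0,0,0,0,0],[120,0,0,0,0,0,0],[120,0,0,0,0,0,0],[120,0,0,0,0,0,0],[120,0,0,0,0,0,0]]' && python3 -m pendant '[[120,0,0,-0.3,0,0,0],[120,0,0,-0.9,0,0,0],[120,0,0,-0.9,0,0,0],[120,0,0,-0.9,0,0,0],[120,0,0,-0.9,0,0,0],[120,0,0,0,0,0,0],[120,0,0,0,0,0,0],[120,0,0,0,0,0,0]]' && python3 lev.py 0.102 w4 && python3 - <<'E'
from h import *
im=cv2.imread("pics/w4.png"); s,_=cam("side"); save("d",np.hstack([cv2.resize(im[0:256,128:384][:,:,::-1],(400,400),interpolation=3),cv2.resize(s[145:225,240:320],(400,400),interpolation=3)]))
E
```

```text
clock: 9.82
tool_pos: [0.4603, -0.1788, 0.078]
eef_rot: [180.0, 0.0, 84.3]
contact_force: [-0.1, 0.2, 0.3]
grip_width: 0.049
grip_force: 0.0
clock: 10.48
tool_pos: [0.4599, -0.1786, 0.1947]
eef_rot: [-180.0, -0.0, 84.3]
contact_force: [-0.1, 0.2, 0.3]
grip_width: 0.0489
grip_force: 0.0
(144, 279, 321, 91) [ 0.506  -0.3543] [0.1366 0.415 ] 84.50967407226562
tool-frame offset (units) [-5.68  2.12  6.47] TCP [ 0.45972344 -0.1785062   0.19417729]
```

View pics/d.png

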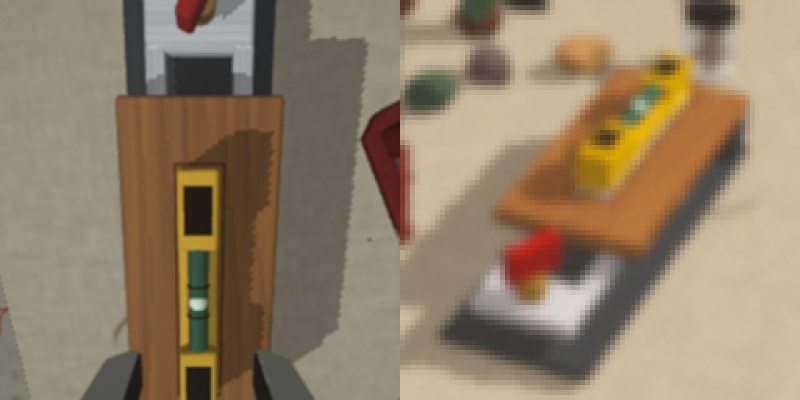

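The level lies in the outline. The bubble (198,303) stands about midway between the rings (288 and 317) with the top unpressed, so the frame is about 0.03 rad low. I'll measure this more finely.

```bash
python3 - <<'E'
from h import *
im=cv2.imread("pics/w4.png")[:,:,::-1]
for v in range(155,232): print(v,im[v,253:256].mean(0).astype(int).tolist(),end=' ')
T=tool(); f=np.array([.4767,.0034,0]); print("\n",np.round(R.from_euler('xyz',[180,0,57],degrees=True).as_matrix().T@(f-T[:3,3])/.03,2),T[:3,3],ctrl.get_obs()["qpos"])
E
```

```text
155 [186, 149, 51] 156 [186, 149, 50] 157 [189, 151, 51] 158 [186, 150, 51] 159 [157, 133, 51] 160 [98, 101, 55] 161 [54, 81, 61] 162 [48, 80, 62] 163 [50, 81, 61] 164 [50, 80, 61] 165 [50, 81, 61] 166 [51, 81, 61] 167 [51, 81, 61] 168 [51, 81, 61] 169 [51, 81, 61] 170 [51, 81, 61] 171 [50, 81, 61] 172 [50, 81, 62] 173 [50, 81, 62] 174 [50, 80, 61] 175 [51, 81, 62] 176 [51, 82, 62] 177 [52, 82, 63] 178 [51, 81, 62] 179 [51, 82, 62] 180 [51, 82, 63] 181 [51, 83, 63] 182 [50, 80, 61] 183 [44, 63, 49] 184 [40, 49, 38] 185 [45, 65, 49] 186 [51, 81, 61] 187 [51, 82, 63] 188 [48, 79, 60] 189 [49, 80, 61] 190 [81, 108, 89] 191 [145, 166, 147] 192 [182, 200, 181] 193 [191, 210, 190] 194 [192, 210, 190] 195 [193, 210, 191] 196 [195, 214, 194] 197 [190, 209, 189] 198 [142, 163, 143] 199 [70, 97, 78] 200 [47, 79, 59] 201 [50, 81, 61] 202 [46, 70, 53] 203 [39, 51, 39] 204 [43, 60, 46] 205 [49, 78, 59] 206 [52, 84, 63] 207 [50, 82, 62] 208 [51, 82, 62] 209 [51, 83, 63] 210 [51, 83, 62] 211 [51, 83, 62] 212 [52, 83, 63] 213 [51, 82, 62] 214 [51, 82, 63] 215 [51, 83, 62] 216 [52, 83, 63] 217 [52, 83, 63] 218 [51, 83, 62] 219 [52, 83, 63] 220 [52, 83, 63] 221 [52, 84, 63] 222 [51, 82, 62] 223 [49, 83, 63] 224 [53, 82, 61] 225 [80, 86, 51] 226 [127, 106, 41] 227 [163, 129, 44] 228 [180, 144, 49] 229 [185, 148, 51] 230 [183, 147, 50] 231 [183, 147, 51] 
 [ 5.39 -2.83  6.47] [ 0.45969893 -0.17846541  0.19399813] [-2.66289485e+01  1.59336225e+01  1.04318480e+02  1.62661268e-03
  5.98555914e+01 -2.09661802e+01]
```

Bubble at row 194.5, ring midpoint 193.6. So the tilt is about −0.004 unpressed, −0.034 pressed, and the foot needs about 1.1 rad clockwise. Next, above the foot.

```bash
python3 -m pendant '[[120,0,0,0,0,0,0.91],[120,0,0,0,0,0,0.91],[120,0,0,0,0,0,0.91],[120,0,0,0,0,0,0.91],[120,0,0,0,0,0,0.91],[120,0,0,0,0,0,0.91],[120,0.9,-0.47,0,0,0,0],[120,0.9,-0.47,0,0,0,0],[120,0.9,-0.47,0,0,0,0],[120,0.9,-0.47,0,0,0,0],[120,0.9,-0.47,0,0,0,0],[120,0.9,-0.47,0,0,0,0]]' && python3 -m pendant '[[120,0,0,0,0,0,0],[120,0,0,0,0,0,0]]' && python3 - <<'E'
from h import *
im,c=cam("wrist"); save("w5",im)
hsv=cv2.cvtColor(im,cv2.COLOR_RGB2HSV)
m=cv2.inRange(hsv,(0,150,70),(4,255,255))|cv2.inRange(hsv,(175,150,70),(180,255,255))
T=tool()
for k in cv2.findContours(m,cv2.RETR_EXTERNAL,cv2.CHAIN_APPROX_NONE)[0]:
    if cv2.contourArea(k)<100: continue
    P=np.array([onz(c,u,v,.088)[:2] for u,v in k.reshape(-1,2)]).astype(np.float32); r=cv2.minAreaRect(P)
    print(cv2.boundingRect(k),np.round(r[0],4),np.round(r[1],4),r[2],np.round(T[:3,:3].T@(np.array([*r[0],.06])-T[:3,3])/.03,2))
E
```

```text
clock: 11.58
tool_pos: [0.4768, 0.0047, 0.194]
eef_rot: [-179.9, 0.1, 57.0]
contact_force: [0.9, -0.2, 0.1]
grip_width: 0.049
grip_force: 0.0
clock: 11.75
tool_pos: [0.477, 0.0042, 0.1941]
eef_rot: [-179.9, 0.0, 57.2]
contact_force: [-0.6, -0.1, -0.2]
grip_width: 0.0494
grip_force: 0.0
(456, 194, 46, 43) [ 0.6682 -0.1558] [0.0582 0.0114] 21.162368774414062 [-0.99  8.24  4.46]
(250, 166, 10, 40) [0.4788 0.008 ] [0.0435 0.0098] 57.52512741088867 [ 0.17 -0.03  4.47]
(367, 126, 111, 100) [ 0.6338 -0.0811] [0.0699 0.1142] 21.822431564331055 [0.48 5.92 4.47]
```

View pics/w5.png

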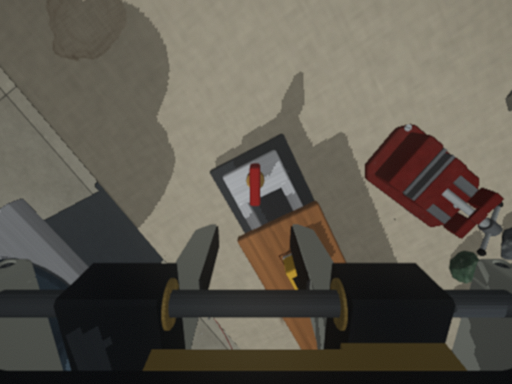

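The foot's wings stand at (255,186), aligned with the fingers, 5 mm further along tool x. I descend and close.

```bash
python3 -m pendant '[[120,0.17,-0.03,0.7,0,0,-0.1],[120,0,0,0.8,0,0,0],[120,0,0,0.8,0,0,0],[120,0,0,0.8,0,0,0],[120,0,0,0.6,0,0,0],[120,0,0,0.5,0,0,0],[120,0,0,0.25,0,0,0],[255,0,0,0,0,0,0],[255,0,0,0,0,0,0],[255,0,0,0,0,0,0],[255,0,0,0,0,0,0],[255,0,0,0,0,0,0]]' 40 && python3 -m pendant '[[255,0,0,0,0,0,0],[255,0,0,0,0,0,0],[255,0,0,0,0,0,0]]'
```

```text
clock: 12.8
tool_pos: [0.4799, 0.0079, 0.0622]
eef_rot: [179.9, -0.0, 57.5]
contact_force: [-0.3, -1.2, -0.2]
grip_width: 0.0206
grip_force: 0.0
clock: 13.05
tool_pos: [0.4801, 0.0078, 0.0619]
eef_rot: [179.9, -0.0, 57.5]
contact_force: [1.4, -1.5, 2.6]
grip_width: 0.0115
grip_force: 40.0
```

```bash
python3 -m pendant '[[255,0,0,-0.026,0,0,1],[255,0,0,-0.026,0,0,1],[255,0,0,-0.026,0,0,1],[255,0,0,-0.026,0,0,1],[255,0,0,-0.026,0,0,1],[255,0,0,-0.026,0,0,1]]' && python3 -m pendant '[[255,0,0,-0.026,0,0,1],[255,0,0,-0.026,0,0,1],[255,0,0,-0.026,0,0,1],[255,0,0,-0.026,0,0,1],[255,0,0,-0.026,0,0,1],[255,0,0,-0.026,0,0,1],[255,0,0,-0.015,0,0,0.6],[255,0,0,0,0,0,0],[255,0,0,0,0,0,0]]'
```

```text
clock: 13.55
tool_pos: [0.4804, 0.0071, 0.0665]
eef_rot: [179.9, -0.1, 27.4]
contact_force: [1.3, -8.9, -1.5]
grip_width: 0.0119
grip_force: 40.0
clock: 14.3
tool_pos: [0.4803, 0.0062, 0.0716]
eef_rot: [179.8, -0.1, -5.4]
contact_force: [1.3, -17.1, 0.6]
grip_width: 0.0118
grip_force: 40.0
```

```bash
python3 -m pendant '[[180,0,0,0,0,0,0],[180,0,0,0,0,0,0],[180,0,0,0,0,0,0],[180,0,0,0,0,0,0],[180,0,0,-0.5,0,0,0],[180,0,0,-0.8,0,0,0],[180,0,0,-0.8,0,0,0],[180,0,0,0,0,0,0]]' && python3 -m pendant '[[255,0,0.85,0,0,0,0],[255,0,0.85,0,0,0,0],[255,0,0.85,0,0,0,0],[255,0,0.85,0,0,0,0],[255,-0.05,0.8,0,0,0,0],[255,0,0,0,0,0,0],[255,0,0,0,0,0,0],[255,0,0,0,0,0,0]]' && cat > lv.py <<'E'
from h import *
import sys
im,c=cam("wrist"); save(sys.argv[1],im); hsv=cv2.cvtColor(im,cv2.COLOR_RGB2HSV)
m=cv2.inRange(hsv,(20,120,60),(34,255,255)); m[270:]=0
g=cv2.inRange(hsv,(60,60,20),(90,255,140)); 
p=proj(c,tool()[:3,3]); print("TCP",p,tool()[:3,3])
ys,xs=np.nonzero(m); print("yellow",xs.min(),xs.max(),ys.min(),ys.max())
E
python3 lv.py w6
```

```text
clock: 14.97
tool_pos: [0.4813, 0.0081, 0.1379]
eef_rot: [-180.0, -0.3, -5.4]
contact_force: [0.2, -0.2, 0.3]
grip_width: 0.0275
grip_force: 0.0
clock: 15.63
tool_pos: [0.4657, -0.1168, 0.1338]
eef_rot: [-180.0, 0.0, -5.5]
contact_force: [-0.4, 0.7, 0.4]
grip_width: 0.0008
grip_force: 0.0
TCP [253.18077542 234.39819123] [ 0.46582531 -0.11656598  0.13393363]
yellow 126 439 192 233
```

View pics/w6.png

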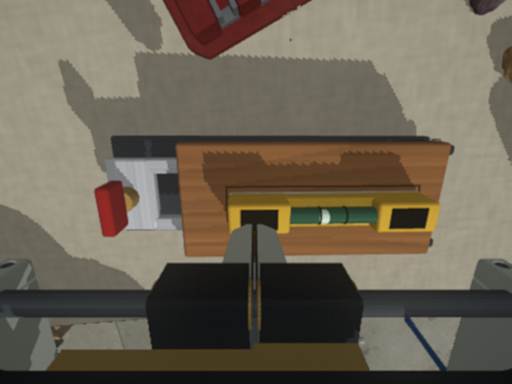

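```bash
python3 - <<'E'
from h import *
im,c=cam("wrist"); T=tool()
p=onz(c,259,217,.107); print(p,np.round(T[:3,:3].T@(p-T[:3,3])/.03,2))
E
```

```text
[ 0.4670374  -0.12094009  0.107     ] [0.05 0.14 0.9 ]
```

```bash
python3 -m pendant '[[255,0.05,0.14,0.4,0,0,0],[255,0,0,0.4,0,0,0],[255,0,0,0.1,0,0,0],[255,0,0,0.05,0,0,0],[255,0,0,0,0,0,0],[255,0,0,0,0,0,0]]'; python3 -m pendant '[[255,0,0,0.05,0,0,0],[255,0,0,0.05,0,0,0],[255,0,0,0,0,0,0],[255,0,0,0,0,0,0]]'
```

```text
clock: 16.23
tool_pos: [0.4671, -0.1212, 0.1062]
eef_rot: [-180.0, 0.0, -5.4]
contact_force: [-0.9, 1.7, 3.9]
grip_width: 0.0002
grip_force: 1.9
clock: 16.57
tool_pos: [0.4675, -0.1216, 0.1031]
eef_rot: [180.0, -0.1, -5.5]
contact_force: [0.3, 3.5, 5.1]
grip_width: 0.0003
grip_force: 2.6
```

```bash
for i in 1; do python3 -m pendant '[[255,0,0,0.04,0,0,0],[255,0,0,0,0,0,0],[255,0,0,0,0,0,0]]'; python3 -m pendant '[[255,0,0,0.04,0,0,0],[255,0,0,0,0,0,0],[255,0,0,0,0,0,0]]';  python3 -m pendant '[[255,0,0,0.04,0,0,0],[255,0,0,0,0,0,0],[255,0,0,0,0,0,0],[255,0,0,0,0,0,0],[255,0,0,0,0,0,0],[255,0,0,0,0,0,0]]'; done | grep -E "tool_pos|contact"
```

```text
tool_pos: [0.4675, -0.1216, 0.1021]
contact_force: [-0.5, 3.6, 6.9]
tool_pos: [0.4677, -0.1216, 0.1016]
contact_force: [-3.1, 5.6, 18.5]
tool_pos: [0.4678, -0.1215, 0.1011]
contact_force: [-5.6, 7.4, 28.3]
```

```bash
python3 -m pendant '[[255,0,0,-0.03,0,0,0],[255,0,0,0,0,0,0],[255,0,0,0,0,0,0],[255,0,0,0,0,0,0],[255,0,0,0,0,0,0],[255,0,0,0,0,0,0],[255,0,0,0,0,0,0],[255,0,0,0,0,0,0],[255,0,0,0,0,0,0],[255,0,0,0,0,0,0],[255,0,0,0,0,0,0],[255,0,0,0,0,0,0]]'; python3 - <<'E'
from h import *
im,c=cam("wrist"); save("w7",cv2.resize(im[130:260,90:470],(800,274),interpolation=3))
hsv=cv2.cvtColor(im,cv2.COLOR_RGB2HSV); m=cv2.inRange(hsv,(20,120,60),(34,255,255)); m[:, :300]=0; m[265:]=0
ys,xs=np.nonzero(m); v=int(np.median(ys)); print(v,xs.max())
for r in (v-2,v+2): print([(u,int(im[r,u].astype(int).sum())) for u in range(300,400)])
E
```

```text
clock: 18.57
tool_pos: [0.4677, -0.1215, 0.1014]
eef_rot: [-180.0, -0.1, -5.5]
contact_force: [-3.7, 7.4, 21.0]
grip_width: 0.0005
grip_force: 10.0
220 460
[(300, 295), (301, 294), (302, 293), (303, 295), (304, 294), (305, 293), (306, 293), (307, 294), (308, 295), (309, 294), (310, 294), (311, 295), (312, 294), (313, 291), (314, 295), (315, 291), (316, 293), (317, 291), (318, 291), (319, 291), (320, 286), (321, 285), (322, 287), (323, 284), (324, 281), (325, 285), (326, 289), (327, 284), (328, 284), (329, 286), (330, 287), (331, 286), (332, 284), (333, 288), (334, 286), (335, 289), (336, 291), (337, 293), (338, 291), (339, 288), (340, 290), (341, 289), (342, 286), (343, 286), (344, 288), (345, 286), (346, 286), (347, 289), (348, 295), (349, 286), (350, 290), (351, 290), (352, 294), (353, 290), (354, 299), (355, 297), (356, 297), (357, 294), (358, 298), (359, 296), (360, 296), (361, 294), (362, 292), (363, 293), (364, 292), (365, 291), (366, 294), (367, 293), (368, 296), (369, 295), (370, 297), (371, 294), (372, 293), (373, 290), (374, 291), (375, 291), (376, 293), (377, 287), (378, 2
[... 757 characters left out ...]
81), (342, 278), (343, 279), (344, 282), (345, 279), (346, 257), (347, 223), (348, 208), (349, 221), (350, 258), (351, 281), (352, 286), (353, 288), (354, 294), (355, 288), (356, 289), (357, 293), (358, 294), (359, 288), (360, 289), (361, 288), (362, 289), (363, 287), (364, 289), (365, 289), (366, 290), (367, 288), (368, 290), (369, 290), (370, 285), (371, 289), (372, 284), (373, 288), (374, 280), (375, 285), (376, 283), (377, 283), (378, 288), (379, 278), (380, 243), (381, 199), (382, 190), (383, 196), (384, 197), (385, 194), (386, 196), (387, 198), (388, 201), (389, 214), (390, 234), (391, 258), (392, 276), (393, 288), (394, 293), (395, 297), (396, 300), (397, 299), (398, 300), (399, 297)]
```

View pics/w7.png

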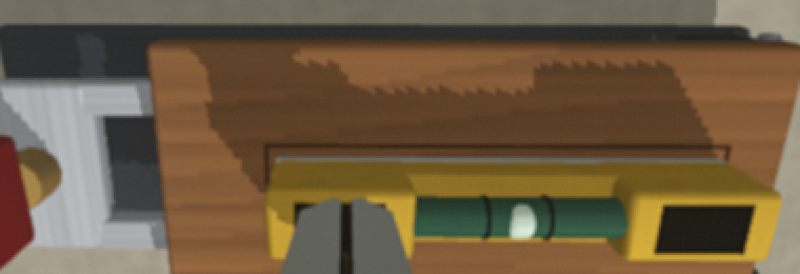

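The fingers press the foot-end pad. The rings are at 487 and 548 and the bubble at 523, slightly toward the hinge. I'll measure it accurately.

```bash
cat > bub.py <<'E'
from h import *
im,c=cam("wrist"); g=im.astype(int).sum(2)
roi=im[195:262,285:392]; s=cv2.cvtColor(roi,cv2.COLOR_RGB2HSV)
b=(s[:,:,2]>130)&(s[:,:,1]<90); ys,xs=np.nonzero(b); print("bubble n",len(xs),xs.mean()+285,ys.mean()+195,xs.min()+285,xs.max()+285)
v=int(ys.mean()+195)
for r in range(v-6,v+7,3):
    p=g[r,285:392].astype(float); p2=p.copy(); 
    idx=[u+285 for u in range(2,105) if p[u]<p[u-2]-30 and p[u]<p[u+2]-30]; print(r,idx)
bu=xs.mean()+285; np.save("bv",[bu,v])
A=onz(c,bu,v,.1); print(A)
u=(R.from_euler('z',84.4,degrees=True).as_matrix()@[1,0,0])
for x in np.arange(-12,13,2): pass
print("px/mm",np.linalg.norm(proj(c,A+u*.005)-proj(c,A-u*.005))/10)
E
python3 bub.py
```

```text
bubble n 165 337.8909090909091 235.61212121212122 332 344
229 [322, 351, 352]
232 [322, 352]
235 [322, 352]
238 [322, 351, 352]
241 [321, 350, 351]
[ 0.4609107  -0.18022425  0.1       ]
px/mm 1.4275206700077443
```

```bash
python3 -c "
from station import ctrl
o=ctrl.get_obs(); print(o['clock'],o['contact_force'],o['tool_pos']); print(ctrl.close_job())"
```

```text
18.6667 [-4.03717994  6.21648819 19.7104753 ] [ 0.46766052 -0.1215418   0.10140363]
the job is handed in; nothing more can be done
None
```

I handed the job in at 18.7 s, but no verdict came back: the level is let go in the outline, the fingers press it down with about 20 N (top judged on its stop from the force rise), and the bubble is about 0.7 mm off centre.

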